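Sugar tin out over the shelf rail

ROBOT

A 6-joint arm with a two-finger parallel gripper is mounted at the origin on the work surface. World frame = base frame: x ahead of the robot, y to its left, z up, the work surface at z = 0. Lengths are in m, angles in degrees, forces in N, time in s.
With the tool pointing down it reaches from about 0.35 to 0.95 m from the base axis. Payload 17.4 kg.
Tool frame: the origin (TCP) lies midway between the tips of the shut fingers; the grasp point (between the pads) lies 19 mm behind it (grip_point_offset is the distance from the TCP to the grasp point, in m); z points along the fingers, y is the line along which they close (so a half turn about z gives the same grasp; the last joint's range is limited). The gripper opens to 93 mm and grips with 3 to 60 N. Pads are 15 mm wide; open, the fingers measure 128 mm over their backs; the gripper's body (75 mm by 188 mm) begins 65 mm behind the grasp point.
Start: joints at [-73.556, 6.646, 82.598, -0, 90.757, -2.166], TCP at [0.215, -0.64, 0.219] pointing down, gripper open.
Joint ranges: [-162.19, 162.19], [-47.58, 125.68], [4.15, 143.07], [-65.23, 245.23], [0.69, 171.88], [-170.13, 170.13]. Speed limits (degrees/s): [108.29, 108.29, 127.2, 180, 180, 180].

INTERFACE

Orientations are given as a 3x3 rotation matrix whose columns are the frame's x, y, z axes.
In Python, from bench import state, grab_frame, camera_model, hand_in, grip_point_offset gives the robot as it stands.
- The arm moves only by the tool arm_command, never from a script. Its arguments are lists of equal length, an entry for each row: "fingers": the gripper command: -1 is fully open, 1 is shut, values between are in proportion; "slide": the shift along the tool's x, y, z in mm, a list of three; "twist": the turn, a rotation vector about the tool's x, y, z in degrees, a list of three. In form: {"fingers": [fingers, ...], "slide": [[dx, dy, dz], ...], "twist": [[rx, ry, rz], ...]}. A call has 1 to 20 rows; each row shifts and turns the commanded pose from where the row before left it, along the tool's axes as they then stand; what a row does not reach is not made up. A row lasts 1/12 s, in which the tool goes at most 41.7 mm and 7.16 degrees, less where a joint would pass 70% of its speed; a pose out of reach is approached as far as the arm can. A call is refused whole if a number of a shift passes 41.7 or a number of a turn 7.16, either way. A call with a gripper value outside its range is refused whole. The fingers move at their own pace and stop on an object; "newtons" is the grip in N (left out, the last holds). Time passes only in rows, so rows that do not move let the fingers close. It gives the time, the measured TCP pose, the force, the opening and the grip force at its end, in the units of the state.
- state(): the state, without advancing time (a new reading comes with each control period).
- grab_frame(name): name is "side" or "top" or "wrist"; returns the picture (480x640x3 uint8, red, green, blue); there is no depth.
- camera_model(name): a dict with "intrinsics" (3x3 intrinsics, pixels), "rvec" (rotation vector, rad) and "tvec" (3), from world to camera coordinates, as OpenCV has them. Camera axes: x right, y down, z forward; pixel columns grow to the right and rows downward; lengths in m; the calibration is good to about 2 mm. A picture is of the moment at which its call begins: read the wrist's pose just before it. camera_model takes no time and is no camera call; for the wrist camera it gives the pose at the moment of the call.
- hand_in(): hands the job in; it is judged then, once.
The state is a dict: "t": time; "joint_positions": joint angles; "dq": joint speeds; "joint_torque": joint torques, N m; "position": TCP position; "orientation": TCP orientation; "wrist_force": force on the tool from outside, world axes, zero at the start; "ft_torque": the same for the moment, N m; "gripper_width": finger opening in m; "finger_force": force on a finger pad.
Only numpy, scipy, OpenCV 4.12 (cv2) and the standard library are available. Lean on these libraries where they do the work, as an engineer would, in place of code of your own. Each camera call takes 0.05 s, during which the arm holds its last target. There are 200 camera calls.

TASK

Tea is being made: take the bare-steel sugar tin off the little worktop shelf. Lift it up until it is clear of the front rail, draw it forward over the rail, and stand it upright in the middle of the round cork mat, setting it down rather than dropping it. Leave the green tea tin standing where it is on the shelf.

Things in the scene. Friction and masses are not known exactly. Their poses are not given: they have to be found in the camera images.
- sugar_tin: The sugar tin: a plain closed cylinder of bare shiny steel with a flat lid flush with its wall, 60 mm in diameter and 100 mm tall, about 0.35 kg (0.25 to 0.5 kg). Loose; stands upright on the shelf board on the left or the right of the tea tin. Origin: centre of its underside; z up its axis.
- tea_tin: The tea tin: same shape and size as the sugar tin (60 mm diameter, 100 mm tall, about 0.35 kg) but painted green all over. Loose; stands beside the sugar tin on the shelf, their centres 120 to 170 mm apart. Not to be moved. Origin: centre of its underside; z up.
- rack: Low shelf fixed to the worktop: pale wood, dark steel rails, open above. Origin: centre of its foot on the worktop; x points to its back (away from the robot), y along it. 120 mm deep, 320 long. Board top, where the tins stand, 80 mm above the worktop. Front retaining rail: flat bar along y at x = -59 to -53 mm, top 115 mm above the worktop; equal back bar at x = 53 to 59. Turned up to 9 degrees.
- cork_mat: A round cork mat, 100 mm in diameter and 6 mm thick, fixed on the worktop in front of the shelf (between it and the robot), with nothing else within 50 mm of its edge. Origin: centre of its underside; its top is 6 mm above the worktop.
Things that resemble listed ones, but are neither listed nor needed, are in the scene too. What is shaped like the sugar_tin but pink is not meant.

How it is judged:
By the outcome, as a careful person would: the job done as asked, in the order asked, and still so for the second after the job is handed in, with the robot touching nothing.
It also fails if it takes over 32 s, if anything falls off the work surface, if the arm or the gripper's body presses on something with over 40 N, if the wrist force passes 120 N, or if a joint passes its speed limit or range.

## Working session

There is one attempt and no reset: what is moved stays moved. The work goes in short steps, Python scripts to look and compute and a tool call to move; the robot and the scene stay as the last step left them, time stands still between calls to the robot, and variables do not carry over. Pictures are saved under pics/ and viewed, at most 10 in all, crops included, and the job is handed in when it is done.

Besides the shell and the picture viewer there is one more tool, called after "Emit:" as name(argument=value, ...) on one line, values as JSON. arm_command: Moves the arm, as the interface text tells. Its arguments: {"type":"object","properties":{"fingers":{"type":"array"},"slide":{"type":"array"},"twist":{"type":"array"},"newtons":{"type":"number"}},"required":["fingers","slide","twist"]}

```bash
mkdir -p pics
cat > h.py <<'E'
import numpy as np, cv2
from bench import *
def proj(n,P):
    c=camera_model(n); return cv2.projectPoints(np.array(P,float).reshape(-1,1,3),np.array(c['rvec'],float),np.array(c['tvec'],float),np.array(c['intrinsics'],float),None)[0].reshape(-1,2)
def ray(n,uv,z):
    c=camera_model(n);R=cv2.Rodrigues(np.array(c['rvec'],float))[0];t=np.array(c['tvec'],float).ravel()
    d=R.T@np.linalg.inv(np.array(c['intrinsics'],float))@np.array([uv[0],uv[1],1.]);o=-R.T@t
    return o+d*(z-o[2])/d[2]
E
python3 - <<'E'
from h import *
for n in ['top','side']:
    cv2.imwrite(f'pics/{n}1.png',grab_frame(n)[:,:,::-1])
    c=camera_model(n);R=cv2.Rodrigues(np.array(c['rvec']))[0];print(n,-R.T@np.array(c['tvec']).ravel())
s=state();print(s['t'],s['position'],s['orientation'],grip_point_offset)
E
```

```text
top [0.43584333 0.01070837 0.89164318]
side [ 0.4794137  -0.48708258  0.68579162]
0.1 [ 0.21537478 -0.63963566  0.21830411] [[ 9.47723284e-01  3.19093344e-01 -1.18731012e-04]
 [ 3.19093363e-01 -9.47723154e-01  4.99899779e-04]
 [ 4.69905626e-05 -5.11652938e-04 -9.99999868e-01]] 0.0188
```

View pics/top1.png

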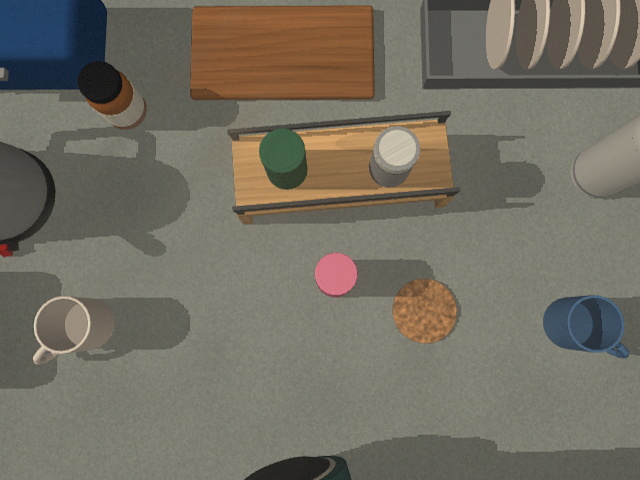

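View pics/side1.png

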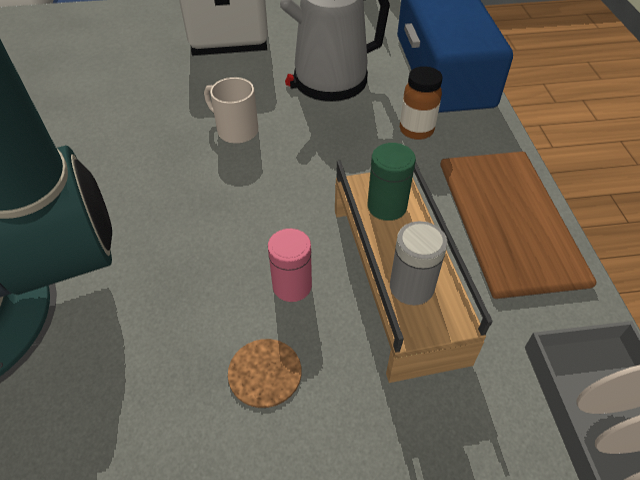

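The top view shows three tin-shaped objects: green (lid 283,143), bare steel (lid 397,150) and pink (336,274). The steel one on the shelf fits the sugar tin, since green is the tea tin and pink is excluded. The mat is at (425,311). I'll confirm with a crop and measure.

Run:
```python
from h import *
im=cv2.imread('pics/top1.png')
cv2.imwrite('pics/crop1.png',cv2.resize(im[100:350,220:470],None,fx=2.4,fy=2.4,interpolation=cv2.INTER_CUBIC))
for nm,n,uv,z in [('lid','top',(397,150),.18),('lidS','side',(420,243),.18),('green','top',(283,144),.18),('greenS','side',(393,160),.18),('mat','top',(425,311),.006),('matS','side',(264,373),.006),('railL','top',(236,209),.115),('railR','top',(457,190),.115),('pink','top',(336,274),.1)]:
    print(nm,ray(n,uv,z).round(4))
print(proj('top',[ray('top',(397,150),.18)+[0,.03,0],ray('top',(397,150),.18)+[0.03,0,0]]))
```

```text
lid [ 0.6508 -0.082   0.18  ]
lidS [ 0.6506 -0.0901  0.18  ]
green [0.6594 0.0658 0.18  ]
greenS [0.6496 0.0573 0.18  ]
mat [ 0.4457 -0.1429  0.006 ]
matS [ 0.447  -0.1475  0.006 ]
railL [0.5864 0.1356 0.115 ]
railR [ 0.6124 -0.1733  0.115 ]
pink [ 0.4964 -0.0035  0.1   ]
[[373.84728306 150.07320436]
 [396.53581508 127.68443076]]
```

View pics/crop1.png

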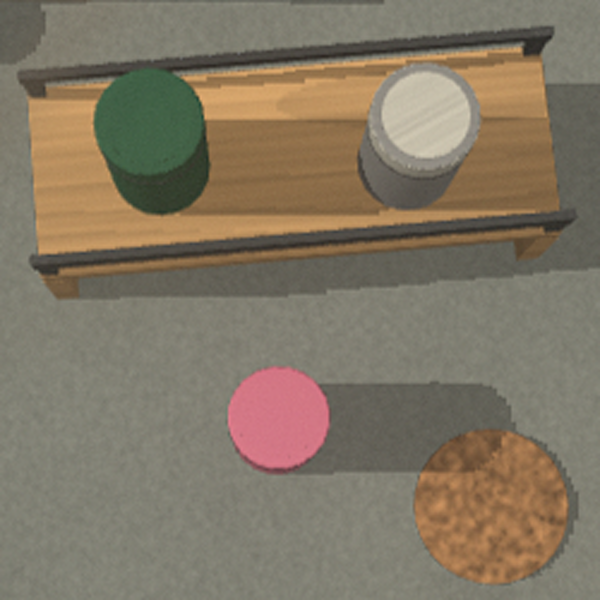

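The crop confirms it: steel tin, lid centre (396.7,149.6), plain and bare. The tin is at about (0.651,-0.085), the mat at (0.446,-0.145), and the rack is turned about 5°. I'll move to a raised way-point, closing direction along the shelf.

Emit:
arm_command(fingers=[-1,-1,-1,-1,-1,-1,-1,-1,-1,-1,-1,-1,-1,-1,-1,-1,-1,-1,-1], slide=[[0,0,-16],[0,0,-16],[17,-26,0],[17,-26,0],[17,-26,0],[17,-26,0],[17,-26,0],[17,-26,0],[17,-26,0],[17,-26,0],[17,-26,0],[17,-26,0],[17,-26,0],[17,-26,0],[17,-26,0],[17,-26,0],[17,-26,0],[17,-26,0],[0,0,0]], twist=[[0,0,6.9],[0,0,6.9],[0,0,0],[0,0,0],[0,0,0],[0,0,0],[0,0,0],[0,0,0],[0,0,0],[0,0,0],[0,0,0],[0,0,0],[0,0,0],[0,0,0],[0,0,0],[0,0,0],[0,0,0],[0,0,0],[0,0,0]])

```text
t: 1.68
position: [0.4531, -0.1987, 0.2503]
orientation: [[0.996, 0.087, 0.0], [0.087, -0.996, 0.001], [0.0, -0.001, -1.0]]
wrist_force: [-0.4, 0.4, -2.7]
gripper_width: 0.0929
finger_force: 0.0
```

Run:
```python
from h import *
s=state();print(s['t'],s['position'],s['orientation'],s['gripper_width'])
for n,p in [('tinlid',(.651,-.085,.18)),('mat',(.446,-.145,.006))]: print(n,proj('wrist',p))
cv2.imwrite('pics/w1.png',grab_frame('wrist')[:,:,::-1])
```

```text
1.6833 [ 0.45306149 -0.19873383  0.25034816] [[ 9.96203220e-01  8.70582168e-02  1.02327447e-04]
 [ 8.70580286e-02 -9.96202498e-01  1.21749730e-03]
 [ 2.07932002e-04 -1.20396631e-03 -9.99999254e-01]] 0.09294932021708856
tinlid [[ 147.79413363 -104.66161416]]
mat [[271.32976589 203.21525488]]
```

View pics/w1.png

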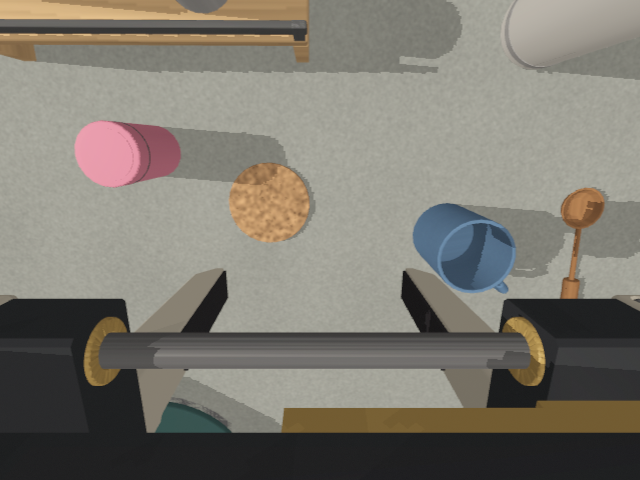

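The mat is at (269.5,202) in the wrist view, within 2 px of prediction. Next I'll get closer to see the tin.

Emit:
arm_command(fingers=[-1,-1,-1,-1,-1,-1], slide=[[25,-21,0],[25,-21,0],[25,-21,0],[25,-21,0],[25,-20,0],[0,0,0]], twist=[[0,0,0],[0,0,0],[0,0,0],[0,0,0],[0,0,0],[0,0,0]])

```text
t: 2.23
position: [0.5696, -0.0861, 0.2495]
orientation: [[0.996, 0.086, -0.001], [0.086, -0.996, 0.001], [-0.001, -0.001, -1.0]]
wrist_force: [-0.3, -0.7, -1.9]
gripper_width: 0.0928
finger_force: 0.0
```

Run:
```python
from h import *
s=state();print(s['t'],s['position'])
print(proj('wrist',[(.651,-.085,.18),(.651,-.085,.08),(.651,-.055,.18)]), ray('wrist',(269.5,202),.006))
cv2.imwrite('pics/w2.png',grab_frame('wrist')[:,:,::-1])
```

```text
2.2333 [ 0.56959734 -0.08609925  0.24949169]
[[324.85722136 126.57634601]
 [321.68209343 130.5186591 ]
 [279.91063526 122.53108714]] [ 0.56379866 -0.03018715  0.006     ]
```

View pics/w2.png

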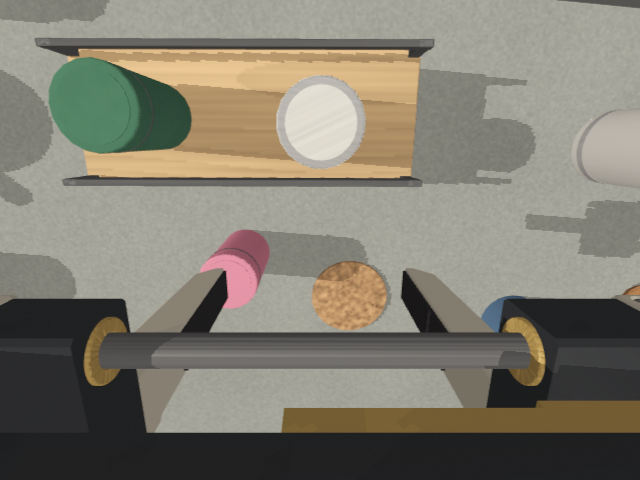

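The steel lid is at (320.5,121.5), green at (95,105), and the rack is square to the gripper. The tin refines to about (0.6535,-0.082). I'll move above it, descend and grip.

Emit:
arm_command(fingers=[-1,-1,-1,-1,-1,-1,-1,-1,-1,-1], slide=[[28,1,0],[28,1,0],[28,1,0],[0,0,0],[0,0,25],[0,0,28],[0,0,28],[0,0,28],[0,0,15],[0,0,0]], twist=[[0,0,0],[0,0,0],[0,0,0],[0,0,0],[0,0,0],[0,0,0],[0,0,0],[0,0,0],[0,0,0],[0,0,0]])

```text
t: 3.12
position: [0.6493, -0.0852, 0.123]
orientation: [[0.997, 0.083, -0.005], [0.083, -0.997, 0.001], [-0.005, -0.001, -1.0]]
wrist_force: [-1.2, -0.4, -1.9]
gripper_width: 0.0928
finger_force: 0.0
```

Emit:
arm_command(fingers=[1,1,1,1,1,1,1,1], slide=[[0,0,0],[0,0,0],[0,0,0],[0,0,0],[0,0,0],[0,0,0],[0,0,0],[0,0,0]], twist=[[0,0,0],[0,0,0],[0,0,0],[0,0,0],[0,0,0],[0,0,0],[0,0,0],[0,0,0]], newtons=30)

```text
t: 3.78
position: [0.6516, -0.084, 0.1275]
orientation: [[0.996, 0.084, 0.001], [0.084, -0.996, 0.0], [0.001, 0.0, -1.0]]
wrist_force: [-0.8, 2.4, 5.3]
gripper_width: 0.0599
finger_force: 30.0
```

The grip is at 59.9 mm, as expected. Now lifting 60 mm.

Emit:
arm_command(fingers=[1,1,1,1,1,1], slide=[[0,0,-10],[0,0,-15],[0,0,-15],[0,0,-15],[0,0,-10],[0,0,0]], twist=[[0,0,0],[0,0,0],[0,0,0],[0,0,0],[0,0,0],[0,0,0]])

```text
t: 4.28
position: [0.6522, -0.0844, 0.1953]
orientation: [[0.996, 0.084, 0.004], [0.084, -0.996, -0.001], [0.004, 0.001, -1.0]]
wrist_force: [1.0, -0.1, -6.5]
gripper_width: 0.0591
finger_force: 30.0
```

Run:
```python
from h import *
s=state();print(s['t'],s['position'],s['wrist_force'],s['gripper_width'])
a=grab_frame('wrist')[:,:,::-1];b=grab_frame('side')[:,:,::-1]
cv2.imwrite('pics/w3.png',np.hstack([cv2.resize(a,(400,300)),cv2.resize(b[100:400,220:520],(300,300))]))
p=np.array(s['position'])
print(proj('wrist',[p+[0,0,.0525],p+[.03,0,.0525]])*.625, proj('side',[p+[0,0,-.0475],p+[0,0,.0525]])-[220,100])
```

```text
4.2833 [ 0.65224933 -0.08439114  0.19531228] [ 0.97047326 -0.06070454 -6.46614193] 0.05913796467928208
[[198.82582512 212.60631572]
 [203.49312365 165.44982685]] [[196.57720113 155.77438241]
 [208.90002356  99.79939338]]
```

View pics/w3.png

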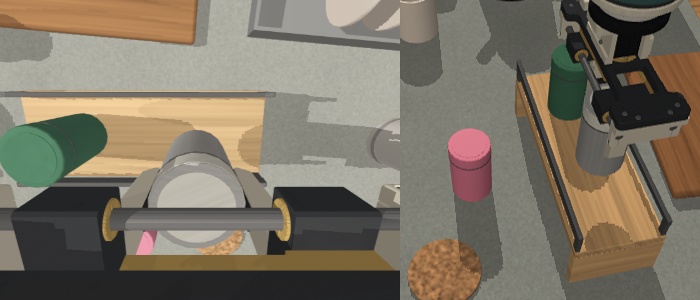

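The tin is held centred and upright, with its bottom around 0.145 m, clear of the rail. The green tin is undisturbed. Next I'll draw it forward over the mat.

Emit:
arm_command(fingers=[1,1,1,1,1,1,1,1,1,1,1,1,1,1,1], slide=[[-8,0,0],[-16,2,0],[-20,4,0],[-20,4,0],[-20,4,0],[-20,5,0],[-20,5,0],[-20,5,0],[-20,4,0],[-20,4,0],[-16,3,0],[-9,2,0],[0,0,0],[0,0,0],[0,0,0]], twist=[[0,0,0],[0,0,0],[0,0,0],[0,0,0],[0,0,0],[0,0,0],[0,0,0],[0,0,0],[0,0,0],[0,0,0],[0,0,0],[0,0,0],[0,0,0],[0,0,0],[0,0,0]])

```text
t: 5.63
position: [0.447, -0.1434, 0.1914]
orientation: [[0.996, 0.084, -0.0], [0.084, -0.996, 0.0], [-0.0, -0.0, -1.0]]
wrist_force: [-0.9, -0.1, -6.5]
gripper_width: 0.0596
finger_force: 30.0
```

Emit:
arm_command(fingers=[1,1,1,1,1,1,1,1,1,1,1,1], slide=[[0,0,10],[0,0,18],[0,0,20],[0,0,20],[0,0,20],[0,0,18],[0,0,12],[0,0,6],[0,0,4],[0,0,2],[0,0,0],[0,0,0]], twist=[[0,0,0],[0,0,0],[0,0,0],[0,0,0],[0,0,0],[0,0,0],[0,0,0],[0,0,0],[0,0,0],[0,0,0],[0,0,0],[0,0,0]])

```text
t: 6.63
position: [0.447, -0.1437, 0.0624]
orientation: [[0.996, 0.084, 0.001], [0.084, -0.996, -0.0], [0.001, 0.0, -1.0]]
wrist_force: [0.6, 0.3, -7.2]
gripper_width: 0.0597
finger_force: 30.0
```

Run:
```python
from h import *
s=state();p=np.array(s['position']);print(s['t'],p,s['wrist_force'])
cv2.imwrite('pics/t2.png',np.hstack([cv2.resize(grab_frame(n)[:,:,::-1][r0:r0+150,c0:c0+150],(400,400),interpolation=cv2.INTER_CUBIC) for n,r0,c0 in [('top',236,350),('side',285,190)]]))
```

```text
6.6333 [ 0.44701634 -0.14370524  0.06238652] [ 0.61444894  0.33047817 -7.20461559]
```

View pics/t2.png

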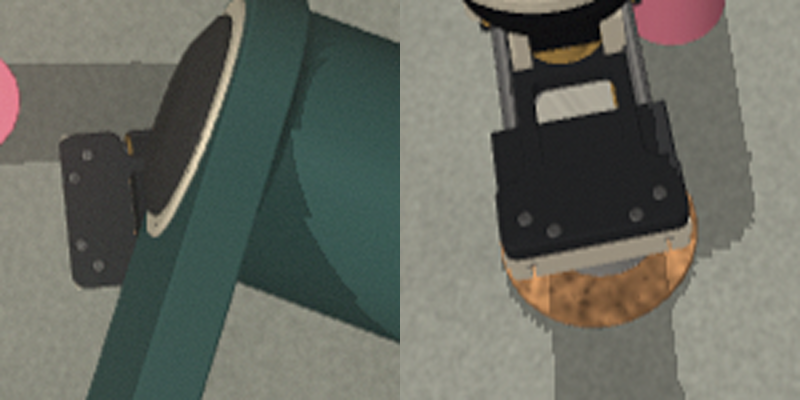

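The arm hides the top view. The side view shows the tin, with steel at (615,265), centred over the mat. I'll lower gently to contact.

Emit:
arm_command(fingers=[1,1,1,1,1,1], slide=[[0,0,2],[0,0,2],[0,0,2],[0,0,1],[0,0,0],[0,0,0]], twist=[[0,0,0],[0,0,0],[0,0,0],[0,0,0],[0,0,0],[0,0,0]])

```text
t: 7.23
position: [0.4466, -0.1436, 0.0546]
orientation: [[0.996, 0.084, -0.0], [0.084, -0.996, 0.0], [-0.0, -0.0, -1.0]]
wrist_force: [0.1, -0.0, -6.4]
gripper_width: 0.0599
finger_force: 30.0
```

Emit:
arm_command(fingers=[1,1,1,1], slide=[[0,0,1],[0,0,1],[0,0,0],[0,0,0]], twist=[[0,0,0],[0,0,0],[0,0,0],[0,0,0]])

```text
t: 7.57
position: [0.4468, -0.1436, 0.0535]
orientation: [[0.996, 0.084, 0.001], [0.084, -0.996, -0.0], [0.001, 0.0, -1.0]]
wrist_force: [-4.2, 3.5, 5.7]
gripper_width: 0.0595
finger_force: 30.0
```

The force has reversed from -6.4 to +5.7 N, so the tin is on the mat. Now I'll release it gently and then retreat upward.

Emit:
arm_command(fingers=[-0.4,-0.6,-0.8,-1,-1,-1,-1,-1], slide=[[0,0,0],[0,0,0],[0,0,0],[0,0,0],[0,0,0],[0,0,0],[0,0,0],[0,0,0]], twist=[[0,0,0],[0,0,0],[0,0,0],[0,0,0],[0,0,0],[0,0,0],[0,0,0],[0,0,0]])

```text
t: 8.23
position: [0.4466, -0.1436, 0.0526]
orientation: [[0.996, 0.084, -0.0], [0.084, -0.996, 0.0], [-0.0, -0.0, -1.0]]
wrist_force: [-0.3, 0.1, -2.3]
gripper_width: 0.0928
finger_force: 0.0
```

Emit:
arm_command(fingers=[-1,-1,-1,-1,-1,-1,-1,-1,-1,-1,-1,-1,-1], slide=[[0,0,-8],[0,0,-15],[0,0,-20],[0,0,-25],[0,0,-25],[0,0,-25],[0,0,-20],[-20,0,0],[-20,0,0],[-20,0,0],[0,0,0],[0,0,0],[0,0,0]], twist=[[0,0,0],[0,0,0],[0,0,0],[0,0,0],[0,0,0],[0,0,0],[0,0,0],[0,0,0],[0,0,0],[0,0,0],[0,0,0],[0,0,0],[0,0,0]])

```text
t: 9.32
position: [0.3872, -0.1486, 0.1912]
orientation: [[0.996, 0.084, 0.001], [0.084, -0.996, -0.0], [0.001, 0.0, -1.0]]
wrist_force: [1.1, 0.1, -2.2]
gripper_width: 0.0934
finger_force: 0.0
```

Run:
```python
from h import *
s=state();p=np.array(s['position']);print(s['t'],p,s['wrist_force'],s['gripper_width'])
a=grab_frame('wrist')[:,:,::-1];b=grab_frame('side')[:,:,::-1]
cv2.imwrite('pics/end.png',np.hstack([cv2.resize(a,(400,300)),cv2.resize(b,(400,300))]))
```

```text
9.3167 [ 0.38718128 -0.14864846  0.19117303] [ 1.05110466  0.10030524 -2.21330269] 0.093378856529942
```

View pics/end.png

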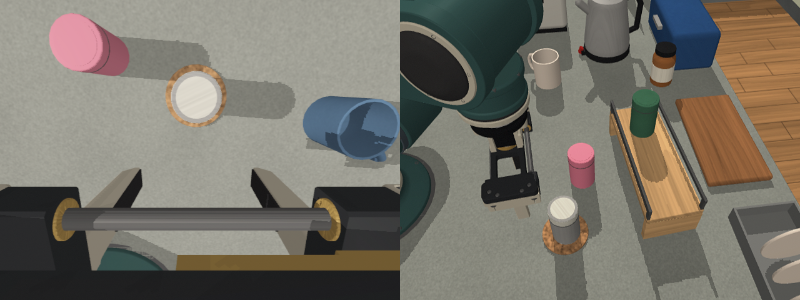

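The sugar tin stands upright in the middle of the mat (wrist view 196,96; side view 565,225). The green tin is still on the shelf and the gripper is clear of everything.

```bash
python3 -c "
from bench import *
print(hand_in())"
```

```text
the job is handed in; nothing more can be done
None
```

The steel sugar tin now stands upright in the middle of the cork mat, lifted over the rail and set down gently; the green tea tin is still in its place on the shelf, and the job was handed in at about 9.4 s of the 32 s allowed.

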